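Show a blind spacer hole-up under the inspection light

ROBOT

A 6-joint arm with a two-finger parallel gripper is mounted at the origin on the work surface. World frame = base frame: x ahead of the robot, y to its left, z up, the work surface at z = 0. Lengths are in m, angles in rad, forces in N, time in s.
With the tool pointing down it reaches from about 0.35 to 0.775 m from the base axis. Payload 7.3 kg.
Tool frame: the origin (TCP) lies on the centre line of the jaws, within the pads' length; the fingertips stand 11 mm ahead of it and the grasp point (between the pads) lies 8 mm behind it; y points along the fingers, z is the direction in which the jaws open and shut, and the axes are right-handed (so a half turn about y gives the same grasp; the last joint's range is limited). The gripper opens to 92 mm and grips with 3 to 60 N. Pads are 19 mm wide; open, the fingers measure 130 mm over their backs; the gripper's body (75 mm by 190 mm) begins 47 mm behind the grasp point.
Start: joints at [-1.339, 0.342, 1.524, -0, 1.275, -0.146], TCP at [0.194, -0.488, 0.215] pointing down, gripper open.
Joint ranges: [-2.53, 2.53], [-0.77, 2.02], [0.04, 2.7], [-1, 4.14], [0.28, 2.66], [-3.11, 3.11]. Speed limits (rad/s): [2.57, 2.57, 3.14, 3.14, 3.14, 3.14].

INTERFACE

Orientations are given as [roll, pitch, yaw] about the fixed x, y, z axes, in that order (R = Rz(yaw) Ry(pitch) Rx(roll)).
In Python, from cell import robot, cams gives the robot as it stands.
- The arm moves only by the tool apply_moves, never from a script. Its argument "plan" is a list of rows, each a list of 7 numbers: the shift along the tool's x, y, z in m, then the turn, a rotation vector about the tool's x, y, z in degrees, then the gripper command: -1 is fully open, 1 is shut, values between are in proportion. A call has exactly 5 rows; each row is the pose to reach, as a shift and turn from the pose commanded when the call began, along the tool's axes at that moment; what a row does not reach only later rows make up. A row lasts 1/8 s, in which the tool goes at most 62.5 mm and 10.7 degrees, less where a joint would pass 70% of its speed; a pose out of reach is approached as far as the arm can. A call with a gripper value outside its range is refused whole. The fingers move at their own pace and stop on an object; "squeeze" is the grip in N (left out, the last holds). Time passes only in rows, so rows that repeat a pose let the fingers close, or fill a call up. It gives the time, the measured TCP pose, the force and the opening at its end, in the units of the state.
- robot.observe(): the state, without advancing time (a new reading comes with each control period).
- cams.read_camera(name): name is "scene" or "top"; returns the picture (480x640x3 uint8, blue, green, red); there is no depth.
- cams.calibration(name): a dict with "fx", "fy", "cx", "cy" (pixels), "extrinsics" (4x4, takes a point from world to camera coordinates). Camera axes: x right, y up, looking along -z (the intrinsics and any distortion apply to the point x, -y, -z); pixel columns grow to the right and rows downward; lengths in m; the calibration is good to about 2 mm. A picture is of the moment at which its call begins. calibration takes no time and is no camera call.
- robot.hand_in(): hands the job in, once; it reports no verdict.
The state is a dict: "time": time; "qpos": joint angles; "qvel": joint speeds; "joint_efforts": joint torques, N m; "tool_pos": TCP position; "tool_rot": TCP orientation; "contact_force": force on the tool from outside, world axes, zero at the start; "torque": the same for the moment, N m; "opening": finger opening in m.
Only numpy, scipy, OpenCV 4.12 (cv2) and the standard library are available. Lean on these libraries where they do the work, as an engineer would, in place of code of your own. Each camera call takes 0.05 s, during which the arm holds its last target. There are 200 camera calls.

TASK

First slide the grip of the lamp's dimmer along its track until the white line on the grip stands inside the green band, and leave it there. Then pick up the square aluminium spacer lying on its side, find which end has the blind hole, turn it so that the hole faces straight up, and hold it about 10 cm above the red pad, over the white ring; finish while still holding it there, still. Do not displace anything else on the table.

Things in the scene. Friction and masses are not known exactly. Their poses are not given: they have to be found in the camera images.
- spacer: Wall stand-off spacer: a square aluminium bar 38 x 38 x 60 mm, about 0.2 kg, loose, lying on one long side on the table, its length pointing in any direction. Its origin is the centre of the bar (19 mm above the table at the start); its own z axis runs along the 60 mm length and points out of the end with the blind hole (18 mm wide, 35 mm deep, dark bottom). The other end is plain and closed. Hole-up means that its z axis points straight up.
- spacer_mouth (a point): Centre of the mouth of the spacer's blind hole, in the end face, 30 mm from the spacer's origin along its z axis.
- dimmer (a joint): Position of the dimmer's grip along its track, m: 0 at one end, 0.12 at the other, growing along the y axis of dimmer_base. It stays where it is left; sliding it takes about 1.5 N. The middle of the green band is at 0.080; the band is 14 mm wide (0.073 to 0.087).
- dimmer_top (a point): Centre of the top of the dimmer's black grip, 54 mm above the table. The grip is an upright block 28 mm wide across the track (x of dimmer_base), 20 mm along the track, 40 mm high, standing on the 14 mm high housing, with a white line across the middle of it.
- dimmer_base: The dimmer's grey housing, fixed to the table, 40 mm (its x, across the track) by 170 mm (its y, along the track) by 14 mm high; origin at the centre of its underside. Green band across it, its middle 20 mm from the origin along +y.
- dimmer_mark (a point): Middle of the green band, on top of the housing.
- pad: Red inspection pad, fixed, 140 x 140 x 4 mm with a white ring 90 mm in outer diameter at its middle; origin at the centre of its underside.
- tape: Bystander: roll of brown tape lying flat, 100 mm across, 24 mm high; origin under its middle.
- collar: Bystander: blue plastic ring 40 mm across, 16 mm high; origin under its middle.
- screwdriver: Bystander: screwdriver lying on the table roughly along the table's y; origin near its middle, underneath.
- mug: Bystander: white mug 80 mm across, 90 mm high; origin under its middle.
- cleaner: Bystander: blue bottle 64 mm across, 160 mm high; origin under its middle.
- carton: Bystander: cardboard box 100 x 110 x 60 mm; origin under its middle.
- router: Bystander: white network box 110 x 170 x 30 mm with two upright aerials, 150 mm high in all; origin under its middle.
Things that resemble listed ones, but are neither listed nor needed, are in the scene too. Of the things shaped like the pad, the red one is meant. Several things have the shape of the dimmer_base; the one meant has the colours described above.

How it is judged:
On the way, in this order (a step that is already met when the one before it is completed fails the run):
1. the dimmer grip stands in the green band, spacer not yet lifted (value of joint dimmer between 0.073 and 0.087 m and velocity of joint dimmer between -0.01 and 0.01 m/s and height (world z) of spacer below 0.04 m), for 0.3 s.
2. the spacer is held off the table with its hole up (height (world z) of spacer above 0.06 m and angle between spacer's own z axis and vertical below 0.3 rad and contact force between the fingers and spacer above 1 N), for 0.2 s.
At the end, for the whole second after the job is handed in: The dimmer's grip is in the green band (joint 0.073 to 0.087). The spacer is gripped by the fingers and carried by nothing else, at rest, its hole within 15 degrees of straight up, its centre within 45 mm sideways of the pad's centre and 85 to 230 mm above the table (value of joint dimmer between 0.073 and 0.087 m and angle between spacer's own z axis and vertical below 0.26 rad and horizontal distance between spacer and pad below 0.045 m and height (world z) of spacer between 0.085 and 0.23 m and contact force between the fingers and spacer above 1 N and contact force between spacer and pad below 0.2 N and contact force between spacer and dimmer_base below 0.2 N and linear speed of spacer below 0.03 m/s and angular speed of spacer below 0.2 rad/s); the arm keeps its last pose, push and grip.
It fails at once if a bystander is displaced by more than 3 cm or tipped (distance of any of tape, collar, screwdriver, mug, cleaner, carton, router from where it was at the start of the episode above 0.03 m or angle between any of mug, cleaner's own z axis and vertical above 0.5 rad).
It also fails if it takes over 72 s, if anything falls off the work surface, if the arm or the gripper's body presses on something with over 40 N, if the wrist force passes 120 N, or if a joint passes its speed limit or range.

## Working session

There is one attempt and no reset: what is moved stays moved. The work goes in short steps, Python scripts to look and compute and a tool call to move; the robot and the scene stay as the last step left them, time stands still between calls to the robot, and variables do not carry over. Pictures are saved under pics/ and viewed, about 8 in all and at most 12, crops included, and the job is handed in when it is done.

Besides the shell and the picture viewer there is one more tool, called after "Call:" by a JSON object that holds its "method" and its "body". apply_moves: Moves the arm, as the interface text tells. Its arguments: {"type":"object","properties":{"plan":{"type":"array","items":{"type":"array","items":{"type":"number"}}},"squeeze":{"type":"number"}},"required":["plan"]}

```bash
ls; mkdir -p pics; python3 - <<'E'
from cell import robot,cams
import cv2
for n in("scene","top"):
    cv2.imwrite(f"pics/{n}0.png",cams.read_camera(n)); c=cams.calibration(n); print(n,c)
print(robot.observe())
E
```

```text
pics
scene {'fx': 517.951851813147, 'fy': 517.951851813147, 'cx': 320.9912496260982, 'cy': 233.79363444554033, 'extrinsics': array([[ 0.42379233,  0.90571824,  0.00863306, -0.21248437],
       [-0.53313054,  0.24172778,  0.81076477,  0.22467947],
       [ 0.73223759, -0.34819844,  0.58530844, -1.53438038],
       [ 0.        ,  0.        ,  0.        ,  1.        ]])}
top {'fx': 516.2083986206437, 'fy': 516.2083986206437, 'cx': 316.1470342940327, 'cy': 240.9521930914878, 'extrinsics': array([[ 2.14120025e-02, -9.99768758e-01,  1.98916407e-03,
        -1.06704425e-02],
       [ 9.95894039e-01,  2.15039763e-02,  8.79354429e-02,
        -5.29695095e-01],
       [-8.79578835e-02,  9.81227147e-05,  9.96124190e-01,
        -1.31544556e+00],
       [ 0.00000000e+00,  0.00000000e+00,  0.00000000e+00,
         1.00000000e+00]])}
{'time': 0.1, 'qpos': array([-1.33899069e+00,  3.42653785e-01,  1.52494802e+00, -1.27421199e-05,
        1.27536931e+00, -1.45997561e-01]), 'qvel': array([ 1.69610355e-03, -4.33353520e-04, -2.52024934e-03,  2.22595457e-04,
       -5.00590285e-06,  1.11279292e-03]), 'joint_efforts': array([ 1.76458303e-03, -4.32003450e+01, -2.44694209e+01,  7.17797340e-02,
        5.26439014e-02, -5.60283740e-05]), 'tool_pos': array([ 0.19359105, -0.48759223,  0.21470482]), 'tool_rot': array([-1.57216190e+00,  1.88482295e-04, -2.76378587e+00]), 'contact_force': array([0.34019954, 0.74141922, 0.51229928]), 'torque': array([ 0.00492578, -0.00919459,  0.00366142]), 'opening': 0.09198800199888182}
```

View pics/top0.png

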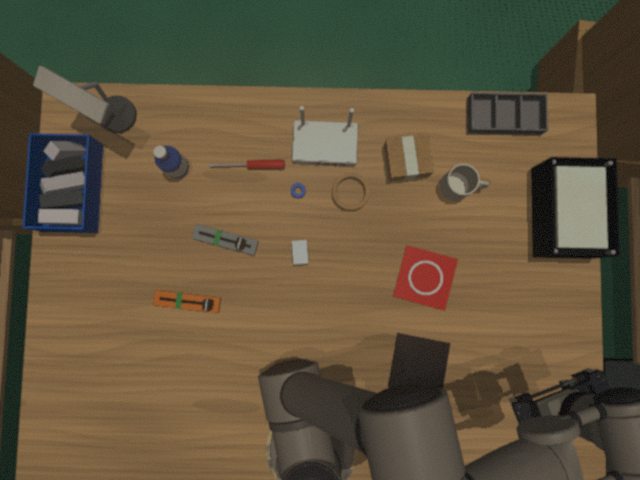

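View pics/scene0.png

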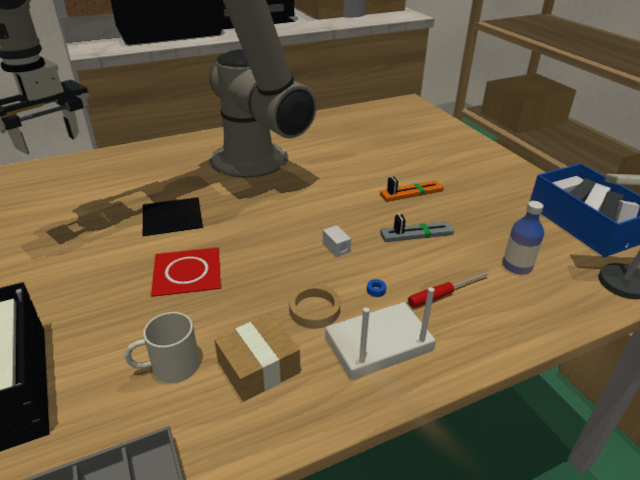

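Top view: grey dimmer at about (225,240) with its grip at (240,243) and green band at (218,238). The spacer is at (300,252), the red pad at (426,278), and an orange decoy dimmer is below the grey one. Next I'll zoom in and measure.

```bash
cat > h.py <<'E'
import numpy as np,cv2
from cell import robot,cams
def ray(n,u,v,z):
    c=cams.calibration(n);E=c["extrinsics"];R,t=E[:3,:3],E[:3,3]
    d=R.T@np.array([(u-c["cx"])/c["fx"],-(v-c["cy"])/c["fy"],-1]);o=-R.T@t
    return o+d*(z-o[2])/d[2]
def proj(n,p):
    c=cams.calibration(n);q=c["extrinsics"]@np.r_[p,1]
    return c["cx"]+c["fx"]*q[0]/-q[2],c["cy"]-c["fy"]*q[1]/-q[2]
def rect(n,mask,box,z):
    x0,y0,x1,y1=box;m=np.zeros_like(mask);m[y0:y1,x0:x1]=mask[y0:y1,x0:x1]
    cs,_=cv2.findContours(m,cv2.RETR_EXTERNAL,cv2.CHAIN_APPROX_NONE);c=max(cs,key=cv2.contourArea)
    P=np.array([ray(n,u,v,z)[:2] for u,v in c[:,0,:]],np.float32)
    return cv2.minAreaRect(P),cv2.boxPoints(cv2.minAreaRect(P))
E
python3 - <<'E'
from h import *
t=cv2.imread("pics/top0.png");s=cv2.imread("pics/scene0.png")
a=cv2.resize(t[215:275,185:315],None,fx=6,fy=6,interpolation=cv2.INTER_CUBIC)[:, :780]
b=cv2.resize(s[205:265,315:465],None,fx=5.2,fy=5.2,interpolation=cv2.INTER_CUBIC)[:240,:780]
cv2.imwrite("pics/crop.png",np.vstack([a[:355],b[:240,:780]]))
hsv=cv2.cvtColor(t,cv2.COLOR_BGR2HSV);H,S,V=cv2.split(hsv)
w=((S<60)&(V>140)).astype(np.uint8)*255
print("spacer",rect("top",w,(285,235,315,270),.038))
g=((H>45)&(H<85)&(S>100)&(V>60)).astype(np.uint8)*255
print("green",rect("top",g,(190,222,262,258),.014))
gr=((S<80)&(V>60)|((H>45)&(H<85))).astype(np.uint8)*255
print("hous",rect("top",gr,(188,220,262,258),.014))
r=(((H<8)|(H>172))&(S>120)&(V>60)).astype(np.uint8)*255
print("pad",rect("top",r,(385,240,465,315),.004))
E
```

```text
spacer (((0.500809371471405, 0.042159851640462875), (0.05821331590414047, 0.03618239611387253), 5.844051361083984), array([[0.47001192, 0.05719335],
       [0.47369608, 0.021199  ],
       [0.5316068 , 0.02712635],
       [0.52792263, 0.0631207 ]], dtype=float32))
green (((0.5351890921592712, 0.259932279586792), (0.011305220425128937, 0.03744027763605118), 80.88423156738281), array([[0.51580983, 0.2573169 ],
       [0.55277723, 0.2513852 ],
       [0.55456835, 0.26254767],
       [0.51760095, 0.26847935]], dtype=float32))
hous (((0.530090868473053, 0.24015577137470245), (0.17071616649627686, 0.04105915129184723), 75.72856903076172), array([[0.48915273, 0.16249281],
       [0.5289448 , 0.15237108],
       [0.571029  , 0.31781873],
       [0.53123695, 0.32794046]], dtype=float32))
pad (((0.442290335893631, -0.2861308753490448), (0.13968370854854584, 0.13946956396102905), 75.83523559570312), array([[ 0.35758466, -0.3367844 ],
       [ 0.49281383, -0.37091413],
       [ 0.526996  , -0.23547736],
       [ 0.39176685, -0.20134762]], dtype=float32))
```

View pics/crop.png

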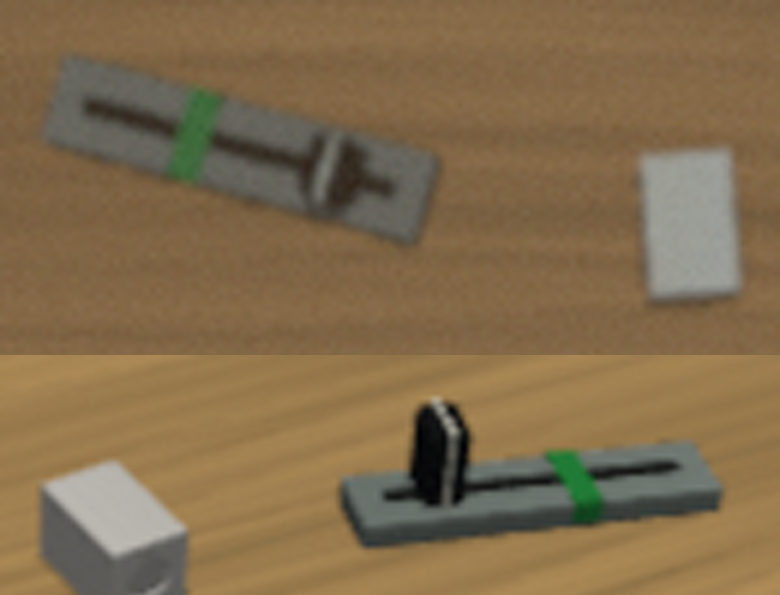

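The crop shows the hole in the spacer's +x end (crop 155,570, scene about (345,246)). The grip's white line is at top pixel (239,243.7), below the band. Next I work out the grip's position and the shifts to reach it.

```bash
cat >> h.py <<'E'
from scipy.spatial.transform import Rotation as Ro
def state():
    o=robot.observe();R=Ro.from_euler("xyz",o["tool_rot"]);return o,np.array(o["tool_pos"]),R
def go(*targets):   # (pos, Rotation) -> tool-axis shift mm, rotvec deg
    o,p,R=state();print("t",o["time"],"p",p.round(4),"rpy",np.degrees(o["tool_rot"]).round(1),"q",np.degrees(o["qpos"]).round(1),"F",o["contact_force"].round(1),"open",round(o["opening"],4))
    for P,Q in targets:
        Q=R if Q is None else Q
        print((R.inv().apply(np.array(P)-p)).round(4),(R.inv()*Q).as_rotvec(degrees=True).round(1))
def down(zang): return Ro.from_euler("xyz",[-90,0,zang-90],degrees=True)
E
python3 - <<'E'
from h import *
g=ray("top",239.2,243.7,.054);o=np.array([.530,.240]);u=np.array([.2465,.969])
print("grip",g,"joint",(g[:2]-o)@u+.06,"across",(g[:2]-o)@[u[1],-u[0]])
go(([.45,-.2,.215],down(-86)),([g[0],g[1],.12],down(-104.3)))
E
```

```text
grip [0.51590666 0.19535477 0.054     ] joint 0.013264761529766259 across -0.0026513959457541256
t 0.1 p [ 0.1936 -0.4876  0.2147] rpy [ -90.1    0.  -158.4] q [-76.7  19.6  87.4  -0.   73.1  -8.4] F [0.3 0.7 0.5] open 0.092
[-0.3444  0.     -0.1727] [ 0.1 17.6  0. ]
[-0.5515  0.0955 -0.5158] [ 0.1 35.9  0. ]
```

Call:
{"method": "apply_moves", "body": {"plan": [[-0.06, 0, -0.03, 0, 4, 0, -1], [-0.12, 0, -0.06, 0, 8, 0, -1], [-0.175, 0, -0.085, 0, 12, 0, -1], [-0.23, 0, -0.115, 0, 16, 0, -1], [-0.285, 0, -0.145, 0, 18, 0, -1]], "squeeze": 6}}

```text
time: 0.72
tool_pos: [0.4013, -0.252, 0.2152]
tool_rot: [-1.571, -0.0, -3.08]
contact_force: [0.5, -0.1, 0.3]
opening: 0.0921
```

```bash
python3 - <<'E'
from h import *
go(([.516,.195,.12],down(-104.3)))
E
```

```text
t 0.725 p [ 0.4013 -0.252   0.2152] rpy [ -90.    -0.  -176.5] q [-41.4  14.2  95.   -0.   70.8  45.1] F [ 0.5 -0.1  0.3] open 0.0921
[-0.1421  0.0952 -0.4391] [ 0.  17.8  0. ]
```

Call:
{"method": "apply_moves", "body": {"plan": [[-0.018, 0, -0.055, 0, 3, 0, -1], [-0.036, 0, -0.11, 0, 6, 0, -1], [-0.053, 0.01, -0.165, 0, 9, 0, -1], [-0.071, 0.02, -0.22, 0, 12, 0, -1], [-0.089, 0.03, -0.275, 0, 15, 0, -1]]}}

```text
time: 1.35
tool_pos: [0.4718, 0.0282, 0.1849]
tool_rot: [-1.571, 0.0, 2.942]
contact_force: [0.4, -0.8, 0.2]
opening: 0.0918
```

```bash
python3 - <<'E'
from h import *
go(([.516,.195,.12],down(-104.3)))
E
```

```text
t 1.35 p [0.4718 0.0282 0.1849] rpy [-90.    0.  168.5] q [-5.9 15.8 98.  -0.  66.2 95.6] F [ 0.4 -0.8  0.2] open 0.0918
[-0.0102  0.0649 -0.1722] [-0.   2.8 -0. ]
```

Call:
{"method": "apply_moves", "body": {"plan": [[-0.003, 0.02, -0.055, 0, 2.8, 0, -1], [-0.006, 0.04, -0.11, 0, 2.8, 0, -1], [-0.0102, 0.06, -0.16, 0, 2.8, 0, -1], [-0.0102, 0.0649, -0.1722, 0, 2.8, 0, -1], [-0.0102, 0.0649, -0.1722, 0, 2.8, 0, -1]]}}

```text
time: 1.98
tool_pos: [0.5151, 0.1933, 0.1198]
tool_rot: [-1.57, -0.001, 2.896]
contact_force: [-0.9, 0.5, 0.6]
opening: 0.0921
```

```bash
python3 - <<'E'
from h import *
go(([.516,.195,.036],down(-104.3)))
s=cams.read_camera("scene");x,y=int(proj("scene",[.53,.24,.03])[0]),int(proj("scene",[.53,.24,.03])[1])
cv2.imwrite("pics/s1.png",cv2.resize(s[y-90:y+60,x-100:x+100],None,fx=4,fy=4,interpolation=cv2.INTER_CUBIC))
E
```

```text
t 1.975 p [0.5151 0.1933 0.1198] rpy [-8.990e+01 -1.000e-01  1.659e+02] q [ 12.6  27.6  91.   -0.   61.5 116.7] F [-0.9  0.5  0.6] open 0.0921
[-0.0006  0.0838 -0.002 ] [-0.1  0.2  0.1]
```

View pics/s1.png

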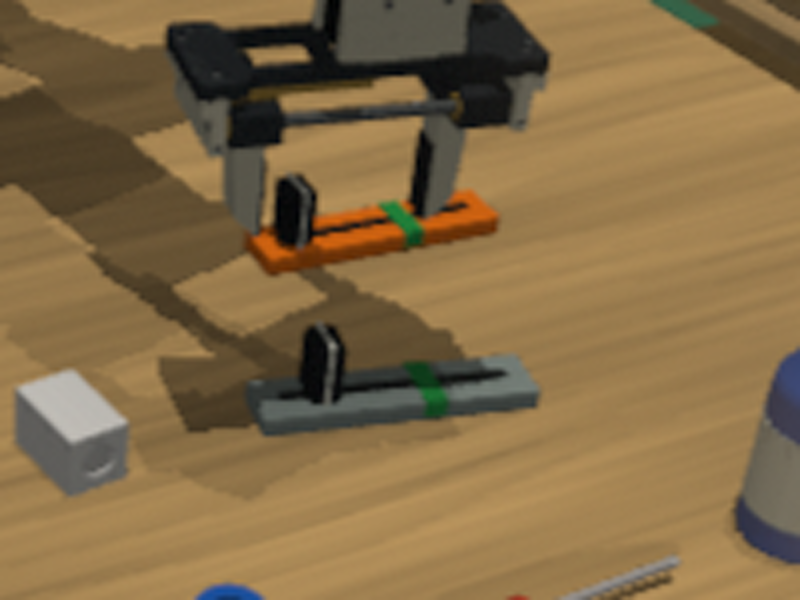

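The jaws straddle the grip and line up with the track, and the hole is again visible on the spacer's +x end (100,460). Now I descend and grip.

Call:
{"method": "apply_moves", "body": {"plan": [[0, 0.045, -0.001, 0, 0, 0, -1], [0, 0.084, -0.002, 0, 0, 0, -1], [0, 0.084, -0.002, 0, 0, 0, -1], [0, 0.084, -0.002, 0, 0, 0, 1], [0, 0.084, -0.002, 0, 0, 0, 1]]}}

```text
time: 2.65
tool_pos: [0.5175, 0.195, 0.0385]
tool_rot: [-1.572, 0.003, 2.894]
contact_force: [0.1, 0.2, -0.0]
opening: 0.0765
```

Call:
{"method": "apply_moves", "body": {"plan": [[0, 0, 0, 0, 0, 0, 1], [0, 0, 0, 0, 0, 0, 1], [0, 0, 0, 0, 0, 0, 1], [0, 0, 0, 0, 0, 0, 1], [0, 0, 0, 0, 0, 0, 1]]}}

```text
time: 3.28
tool_pos: [0.5161, 0.1951, 0.0363]
tool_rot: [-1.571, -0.0, 2.895]
contact_force: [0.3, -0.5, -0.1]
opening: 0.0264
```

```bash
python3 - <<'E'
from h import *
go(([.535,.2595,.036],down(-104.3)))
E
```

```text
t 3.275 p [0.5161 0.1951 0.0363] rpy [-90.   -0.  165.8] q [ 12.8  34.   95.5  -0.   50.6 116.9] F [ 0.3 -0.5 -0.1] open 0.0264
[-0.0026  0.0003 -0.067 ] [-0.   0.1  0. ]
```

Call:
{"method": "apply_moves", "body": {"plan": [[0, 0, 0, 0, 0, 0, 1], [0, 0, 0, 0, 0, 0, 1], [0, 0, -0.02, 0, 0, 0, 1], [0, 0, -0.045, 0, 0, 0, 1], [0, 0, -0.067, 0, 0, 0, 1]]}}

```text
time: 3.9
tool_pos: [0.5329, 0.2615, 0.0363]
tool_rot: [-1.571, 0.0, 2.895]
contact_force: [1.4, -3.0, -0.4]
opening: 0.0199
```

Call:
{"method": "apply_moves", "body": {"plan": [[0, 0, 0, 0, 0, 0, 1], [0, 0, 0, 0, 0, 0, 1], [0, 0, 0, 0, 0, 0, 1], [0, 0, 0, 0, 0, 0, 1], [0, 0, 0, 0, 0, 0, 1]]}}

```text
time: 4.53
tool_pos: [0.5324, 0.2596, 0.0364]
tool_rot: [-1.57, -0.0, 2.894]
contact_force: [0.3, 0.1, -0.9]
opening: 0.0195
```

```bash
python3 - <<'E'
from h import *
go(([.535,.2595,.036],down(-104.3)))
E
```

```text
t 4.525 p [0.5324 0.2596 0.0364] rpy [-90.   -0.  165.8] q [ 18.6  37.3  88.5  -0.   54.2 122.8] F [ 0.3  0.1 -0.9] open 0.0195
[-0.0025  0.0004 -0.0005] [-0.   0.1  0. ]
```

Call:
{"method": "apply_moves", "body": {"plan": [[0, 0, 0, 0, 0, 0, -1], [0, 0, 0, 0, 0, 0, -1], [0, 0, 0, 0, 0, 0, -1], [0, 0, 0, 0, 0, 0, -1], [0, -0.04, 0, 0, 0, 0, -1]]}}

```text
time: 5.15
tool_pos: [0.5303, 0.2593, 0.074]
tool_rot: [-1.567, -0.006, 2.895]
contact_force: [0.5, -0.1, 0.1]
opening: 0.0652
```

Call:
{"method": "apply_moves", "body": {"plan": [[0, -0.06, 0, 0, 0, 0, -1], [0, -0.11, 0, 0, 0, 0, -1], [0, -0.11, 0.06, 0, 0, 0, -1], [0, -0.11, 0.12, 0, 0, 0, -1], [0, -0.11, 0.16, 0, 0, 0, -1]]}}

```text
time: 5.78
tool_pos: [0.4925, 0.103, 0.1866]
tool_rot: [-1.57, 0.0, 2.894]
contact_force: [0.3, -0.2, -0.6]
opening: 0.0916
```

```bash
python3 - <<'E'
from h import *
t=cams.read_camera("top")
cv2.imwrite("pics/t2.png",cv2.resize(t[205:285,180:320],None,fx=5.5,fy=5.5,interpolation=cv2.INTER_CUBIC))
go(([.501,.042,.13],down(-84.2)),([.501,.042,.03],down(-84.2)))
E
```

```text
t 5.825 p [0.4916 0.0997 0.1865] rpy [-89.8  -0.  165.7] q [  2.8  18.7  93.5  -0.2  67.9 107.1] F [ 0.3 -3.6 -0.6] open 0.0917
[-0.0234  0.0567  0.0535] [ -0.2 -20.1   0.1]
[-0.0235  0.1567  0.0532] [ -0.2 -20.1   0.1]
```

View pics/t2.png

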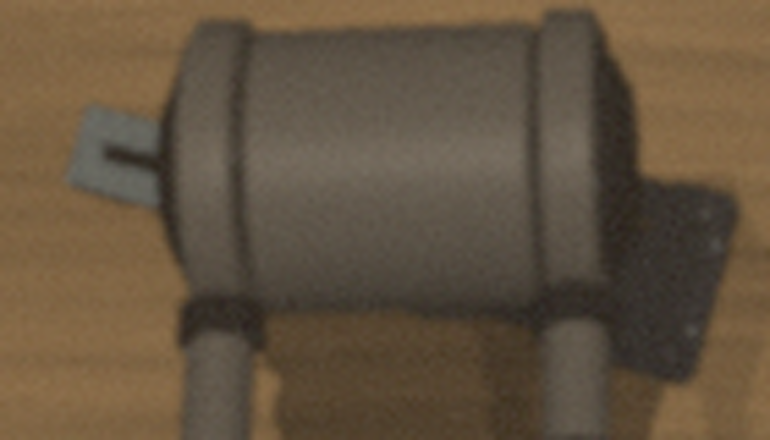

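The arm hides the dimmer in the top view. Its tip end is visible at (110,155), but the grip is not. I'll move over the spacer and look with the scene camera.

Call:
{"method": "apply_moves", "body": {"plan": [[-0.008, 0.02, 0.02, 0, -7, 0, -1], [-0.016, 0.04, 0.04, 0, -14, 0, -1], [-0.0234, 0.0767, 0.0533, 0, -20, 0, -1], [-0.0234, 0.0767, 0.0533, 0, -20, 0, -1], [-0.0234, 0.0767, 0.0533, 0, -20, 0, -1]]}}

```text
time: 6.45
tool_pos: [0.5036, 0.048, 0.1107]
tool_rot: [-1.571, 0.001, -3.042]
contact_force: [0.3, 0.2, 0.4]
opening: 0.0922
```

```bash
python3 - <<'E'
from h import *
s=cams.read_camera("scene")
cv2.imwrite("pics/s2.png",cv2.resize(s[170:270,310:470],None,fx=5,fy=5,interpolation=cv2.INTER_CUBIC))
go(([.501,.042,.016],down(-84.2)))
print(np.array([proj("scene",[.501,.042,.0]),proj("scene",[.535,.26,.054])])-[310,170])
E
```

```text
t 6.5 p [0.5038 0.0481 0.1111] rpy [-9.000e+01  1.000e-01 -1.742e+02] q [-3.2 24.  98.8  0.  57.1 81. ] F [ 0.6  0.1 -0.1] open 0.0915
[0.0036 0.0951 0.0058] [-0.  -0.  -0.1]
[[ 27.58623026  77.9309008 ]
 [118.84306611  43.92785474]]
```

View pics/s2.png

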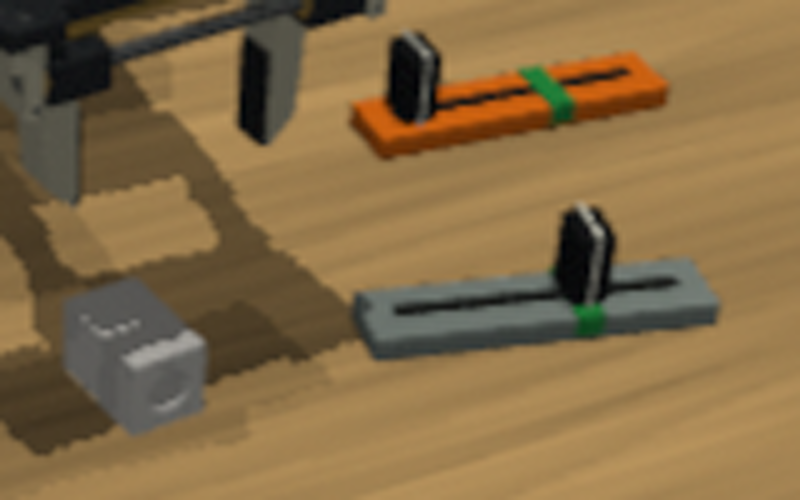

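The white line (590,300) stands over the middle of the green band (590,320), so step 1 is done. Now I descend onto the spacer.

Call:
{"method": "apply_moves", "body": {"plan": [[0.0036, 0.03, 0.006, 0, 0, 0, -1], [0.0036, 0.07, 0.006, 0, 0, 0, -1], [0.0036, 0.095, 0.006, 0, 0, 0, -1], [0.0036, 0.095, 0.006, 0, 0, 0, -1], [0.0036, 0.095, 0.006, 0, 0, 0, 1]], "squeeze": 30}}

```text
time: 7.12
tool_pos: [0.5013, 0.0415, 0.0163]
tool_rot: [-1.57, 0.003, -3.039]
contact_force: [0.2, 0.0, 1.3]
opening: 0.0855
```

Call:
{"method": "apply_moves", "body": {"plan": [[0, 0, 0, 0, 0, 0, 1], [0, 0, 0, 0, 0, 0, 1], [0, 0, 0, 0, 0, 0, 1], [0, 0, 0, 0, 0, 0, 1], [0, 0, 0, 0, 0, 0, 1]]}}

```text
time: 7.75
tool_pos: [0.5, 0.0412, 0.0147]
tool_rot: [-1.571, -0.0, -3.04]
contact_force: [0.3, -0.1, 0.8]
opening: 0.0376
```

Call:
{"method": "apply_moves", "body": {"plan": [[0, 0, 0, 0, 0, 0, 1], [0, 0, 0, 0, 0, 0, 1], [0, -0.03, 0, 0, 0, 0, 1], [0, -0.08, 0, 0, 0, 0, 1], [0, -0.14, 0, 0, 0, 0, 1]]}}

```text
time: 8.38
tool_pos: [0.4989, 0.0413, 0.155]
tool_rot: [-1.571, -0.003, -3.04]
contact_force: [2.0, -0.1, -2.2]
opening: 0.0373
```

```bash
python3 - <<'E'
from h import *
go(([.442,-.15,.25],down(-84.2)))
E
```

```text
t 8.375 p [0.4989 0.0413 0.155 ] rpy [ -90.    -0.2 -174.2] q [-4.  20.6 96.2 -0.  63.4 80.1] F [ 2.  -0.1 -2.2] open 0.0373
[ 0.0764 -0.0948  0.1844] [0.  0.  0.2]
```

```bash
cat >> h.py <<'E'
def tilt(phi,a): # spacer dir at azimuth phi, tilted up by a deg
    return down(phi-90)*Ro.from_rotvec([0,0,a],degrees=True)
E
python3 - <<'E'
from h import *
go(([.46,-.1,.26],tilt(20,0)),([.442,-.286,.26],tilt(35,0)))
E
```

```text
t 8.375 p [0.4989 0.0413 0.155 ] rpy [ -90.    -0.2 -174.2] q [-4.  20.6 96.2 -0.  63.4 80.1] F [ 2.  -0.1 -2.2] open 0.0373
[ 0.0535 -0.1049  0.1365] [  0.1 -14.2   0.2]
[ 0.0903 -0.1049  0.3197] [  0.1 -29.2   0.2]
```

Call:
{"method": "apply_moves", "body": {"plan": [[0.01, -0.03, 0.03, 0, -5, 0, 1], [0.025, -0.06, 0.07, 0, -10, 0, 1], [0.04, -0.085, 0.11, 0, -15, 0, 1], [0.052, -0.105, 0.15, 0, -20, 0, 1], [0.065, -0.105, 0.2, 0, -24, 0, 1]]}}

```text
time: 9.0
tool_pos: [0.4559, -0.1655, 0.2611]
tool_rot: [-1.568, 0.002, -2.617]
contact_force: [0.9, 0.1, -2.1]
opening: 0.0377
```

```bash
python3 - <<'E'
from h import *
go(([.442,-.286,.26],tilt(35,0)),([.442,-.286,.26],tilt(35,30)))
E
```

```text
t 9.0 p [ 0.4559 -0.1655  0.2611] rpy [-8.99e+01  1.00e-01 -1.50e+02] q [-29.   13.3  88.8   0.   77.8  30.9] F [ 0.9  0.1 -2.1] open 0.0377
[0.0723 0.0012 0.0973] [-0.1 -5.  -0.1]
[0.0723 0.0012 0.0973] [-1.4 -4.8 29.9]
```

Call:
{"method": "apply_moves", "body": {"plan": [[0.02, 0, 0.03, 0, -2, 5, 1], [0.04, 0, 0.06, 0, -4, 12, 1], [0.06, 0, 0.085, -1, -5, 18, 1], [0.0723, 0, 0.0973, -1.4, -4.8, 24, 1], [0.0723, 0, 0.0973, -1.4, -4.8, 30, 1]]}}

```text
time: 9.62
tool_pos: [0.4407, -0.2863, 0.2591]
tool_rot: [-1.573, 0.527, -2.538]
contact_force: [-0.5, -0.6, -2.2]
opening: 0.0377
```

```bash
python3 - <<'E'
from h import *
go(([.442,-.286,.25],tilt(35,60)),([.442,-.286,.23],tilt(35,75)))
E
```

```text
t 9.625 p [ 0.4407 -0.2863  0.2591] rpy [ -90.1   30.2 -145.4] q [-60.3  15.8  93.   31.   76.4 -13.8] F [-0.5 -0.6 -2.2] open 0.0377
[0.0035 0.0084 0.0005] [-0.2 -0.3 29.8]
[0.0136 0.0257 0.0005] [-0.2 -0.3 44.8]
```

Call:
{"method": "apply_moves", "body": {"plan": [[0.002, 0, 0, 0, 0, 8, 1], [0.003, 0.003, 0, 0, 0, 17, 1], [0.005, 0.006, 0, 0, 0, 26, 1], [0.006, 0.01, 0, 0, 0, 36, 1], [0.008, 0.014, 0, 0, 0, 45, 1]]}}

```text
time: 10.25
tool_pos: [0.4411, -0.2854, 0.2431]
tool_rot: [-1.576, 1.313, -2.541]
contact_force: [1.1, 0.6, -3.0]
opening: 0.0377
```

```bash
python3 - <<'E'
from h import *
d=np.array([np.cos(np.radians(35)),np.sin(np.radians(35)),0])
go((np.array([.442,-.286,.16])+.008*d,tilt(35,90)))
E
```

```text
t 10.25 p [ 0.4411 -0.2854  0.2431] rpy [ -90.3   75.2 -145.6] q [-77.8  33.6 105.4  63.5  92.9 -52.6] F [ 1.1  0.6 -3. ] open 0.0377
[0.0782 0.0293 0.0011] [-0.3 -0.1 14.8]
```

Call:
{"method": "apply_moves", "body": {"plan": [[0.015, 0.005, 0, 0, 0, 5, 1], [0.035, 0.012, 0, 0, 0, 10, 1], [0.055, 0.02, 0.001, 0, 0, 15, 1], [0.075, 0.029, 0.001, 0, 0, 15, 1], [0.092, 0.033, 0.001, 0, 0, 15, 1]]}}

```text
time: 10.88
tool_pos: [0.4487, -0.2806, 0.1445]
tool_rot: [-3.004, 1.568, 2.315]
contact_force: [0.3, -0.4, -3.0]
opening: 0.0375
```

Call:
{"method": "apply_moves", "body": {"plan": [[0, 0, 0, 0, 0, 0, 1], [0, 0, 0, 0, 0, 0, 1], [0, 0, 0, 0, 0, 0, 1], [0, 0, 0, 0, 0, 0, 1], [0, 0, 0, 0, 0, 0, 1]]}}

```text
time: 11.5
tool_pos: [0.4487, -0.2808, 0.1465]
tool_rot: [3.081, 1.57, 2.118]
contact_force: [-0.3, 0.5, -1.8]
opening: 0.0378
```

```bash
python3 - <<'E'
from h import *
go(([.449,-.281,.14],tilt(35,90)))
o=robot.observe();print(o["qvel"].round(4))
s=cams.read_camera("scene");t=cams.read_camera("top")
a=cv2.resize(s[90:310,90:330],(400,367),interpolation=cv2.INTER_CUBIC)
b=cv2.resize(t[200:360,340:514],(400,367),interpolation=cv2.INTER_CUBIC)
c=cv2.resize(s[170:270,330:490],(400,230));d=cv2.resize(t[205:275,180:300],(400,230))
cv2.imwrite("pics/f.png",np.vstack([np.hstack([a,b]),np.hstack([c,d])]))
E
```

```text
t 11.5 p [ 0.4487 -0.2808  0.1465] rpy [176.5  89.9 121.3] q [-78.   54.2 106.   68.5  97.6 -71.5] F [-0.3  0.5 -1.8] open 0.0378
[0.0065 0.0002 0.0004] [-0.2 -0.1 -0. ]
[ 0.0009  0.0052  0.0013 -0.0009 -0.0013 -0.0003]
```

View pics/f.png

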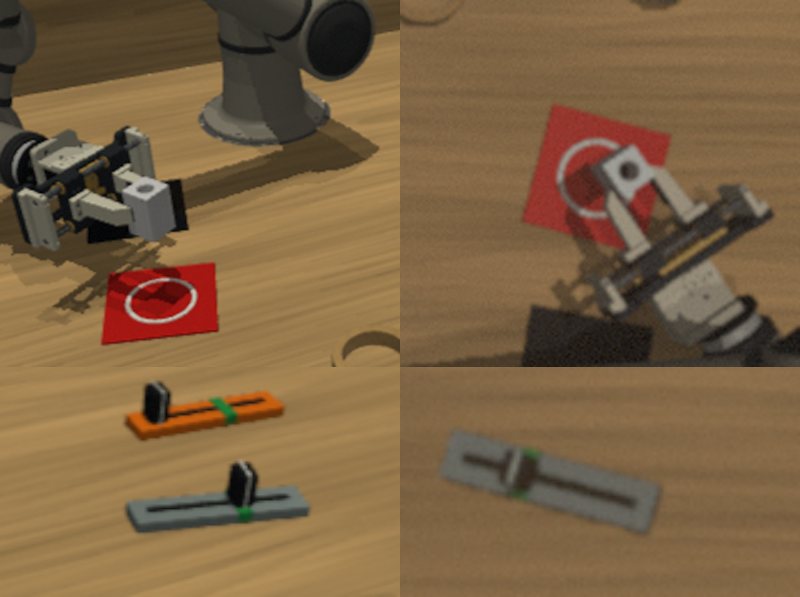

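Top left and right: the hole (146,187 and 630,170) faces up. Bottom: the grip still stands in the green band (245,512 and 520,470). I'll check the lateral position with a ray, then hand in.

```bash
python3 - <<'E'
from h import *
p=ray("top",340+230*174/400,200+170*160/367,.1765);print(p,np.hypot(*(p[:2]-[.4423,-.2861])))
if np.hypot(*(p[:2]-[.4423,-.2861]))<.02: robot.hand_in();print("handed in")
E
```

```text
[ 0.44637393 -0.2837975   0.1765    ] 0.004679577126265342
the job is handed in; nothing more can be done
handed in
```

I did both parts of the job and handed it in at about 11.5 s of the 72 s allowed. No check failed or disagreed, and the hand-in gives no verdict.

- **Dimmer:** I gripped the grey dimmer's grip and slid it about 67 mm along its track. The final pictures from both cameras show its white line in the green band.
- **Spacer:** The blind hole was in the end facing away from the robot. I gripped the spacer across its sides, lifted it and turned it so the hole faces up; both cameras show this, and the tool was within about 0.5° of the pose I aimed for.
- **Final hold:** The spacer's centre is about 147 mm above the table, which leaves its lower end roughly 11 cm above the pad. The hole's centre measured about 5 mm sideways from the pad's centre. The fingers were still gripping (opening 37.8 mm, set to 30 N) and the arm was practically still.
- **Other objects:** The arm touched nothing else that I noticed. I did not measure the bystanders again at the end.

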